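Blank off a tube end with a bayonet test collar

ROBOT

A 6-joint arm with a two-finger parallel gripper is mounted at the origin on the work surface. World frame = base frame: x ahead of the robot, y to its left, z up, the work surface at z = 0. Lengths are in m, angles in rad, forces in N, time in s.
With the tool pointing down it reaches from about 0.25 to 0.85 m from the base axis. Payload 12.5 kg.
Tool frame: the origin (TCP) lies between the finger pads; the fingertips stand 17 mm ahead of it and the grasp point (between the pads) lies 2 mm behind it (robot.tcp_to_tips is the distance from the TCP to the fingertips, in m); z points along the fingers, y is the direction in which the jaws open and shut (so a half turn about z gives the same grasp; the last joint's range is limited). The gripper opens to 93 mm and grips with 3 to 60 N. Pads are 15 mm wide; open, the fingers measure 128 mm over their backs; the gripper's body (75 mm by 188 mm) begins 65 mm behind the grasp point.
Start: joints at [1.028, 0.351, 1.652, -0, 1.139, -0.085], TCP at [0.243, 0.493, 0.236] pointing down, gripper open.
Joint ranges: [-2.75, 2.75], [-0.79, 2.1], [0.01, 2.65], [-1.57, 4.71], [0.07, 3.14], [-2.87, 2.87]. Speed limits (rad/s): [2.22, 2.22, 2.79, 3.14, 3.14, 3.14].

INTERFACE

Orientations are given as a unit quaternion [w, x, y, z].
In Python, from plant import status, eyes, robot, nets gives the robot as it stands.
- The arm moves only by the tool carry_out, never from a script. Its argument "steps" is a list that holds one entry, the list of rows, each a list of 7 numbers: the shift along the tool's x, y, z in units of 30 mm (1.0 is 30 mm), then the turn, a rotation vector about the tool's x, y, z in rad, then the closure, from 0 (fully open) to 1 (shut). In form: [[[x, y, z, ax, ay, az, grip], ...]]. A call has 1 to 20 rows; each row is the pose to reach, as a shift and turn from the pose commanded when the call began, along the tool's axes at that moment; what a row does not reach only later rows make up. A row lasts 1/12 s, in which the tool goes at most 41.7 mm and 7.16 degrees, less where a joint would pass 70% of its speed; a pose out of reach is approached as far as the arm can. A call with a gripper value outside its range is refused whole. The fingers move at their own pace and stop on an object; "newtons" is the grip in N (left out, the last holds). Time passes only in rows, so rows that repeat a pose let the fingers close. It gives the time, the measured TCP pose, the force and the opening at its end, in the units of the state.
- status.get_state(): the state, without advancing time (a new reading comes with each control period).
- eyes.snapshot(name): name is "side" or "top"; returns a dict with "pixels" (400x640x3 uint8, red, green, blue), "z_map" (400x640 float32, m along the optical axis (not along the pixel's ray), 0 where there is no reading), "K" (3x3 intrinsics, pixels), "k1" (the pictures are not rectified: a ray, as slopes to the right and down, at radius r is drawn at 1 + k1 r^2 times it, then the intrinsics apply), "pose" (4x4, takes a point from camera to world coordinates). Camera axes: x right, y down, z forward; pixel columns grow to the right and rows downward; lengths in m; the calibration is good to about 2 mm. A picture is of the moment at which its call begins.
- robot.finish_job(): hands the job in, once; it reports no verdict.
Trained networks look in a picture, given as the dict that the camera call returned (one of the last four; its "shot" number tells which), for a name from the list of things; names that differ only in an ending like _2 or _b are one class to them, and where a whole thing is asked for, a point or a joint stands for the part that bears it (a point fixed in the world has none). Each returns a list of dicts, best first, with "conf" (0 to 1); they miss things now and then, are a little off and sometimes report something else, mostly with a low value. They report only what shows in the picture. A call takes as long as a camera call.
- nets.boxes_of(picture, target): "extent" ([centre column, centre row, width, height] in pixels, round what is visible of it).
- nets.trace(picture, target): "region" (400x640 bool, what is visible of it) and "extent" ([centre column, centre row, width, height] in pixels, round what is visible of it).
The state is a dict: "time_s": time; "joints": joint angles; "qd": joint speeds; "effort": joint torques, N m; "tcp_pos": TCP position; "tcp_rot": TCP orientation; "force": force on the tool from outside, world axes, zero at the start; "ft_torque": the same for the moment, N m; "opening": opening from 0.0 (shut) to 1.0 (fully open).
Only numpy, scipy, OpenCV 4.12 (cv2) and the standard library are available. Lean on these libraries where they do the work, as an engineer would, in place of code of your own. Each camera call takes 0.05 s, during which the arm holds its last target. There are 200 camera calls.

TASK

Blank off the exhaust tube's upright spigot for its leak test: set the loose knurled collar over the spigot, rib side up, turn it until its hidden keyways drop over the spigot's two pins, then press it fully home so that it sinks the sprung sealing ring flush with the flange. The program finishes while still holding the collar pressed home: do not let go. Leave the other things on the bench alone.

Things in the scene. Friction and masses are not known exactly. Their poses are not given: they have to be found in the camera images.
- collar_mid (a point): The loose knurled aluminium collar, standing upright; this point is its centre, 32 mm above its underside, z up its axis. 64 mm high, plus a dark index rib on its closed top (4 mm high, 7 wide, 46 long, along the collar's own y). The knurled head, a round 52 mm across, takes the upper 24 mm; the plain skirt below it is 48 mm across and 40 mm high. Mass about 0.2 kg.
- collar_mouth (a point): Centre of the collar's open underside, same axes. In it a bore 31 mm wide and 40 mm deep, with two opposite hidden keyways, 10 mm wide, as deep as the bore, reaching 21 mm from the axis. They lie under the two ends of the rib, along the collar's +y and -y, and pass the pins when turned to within about 8 degrees.
- port (a point): Centre of the flange's top face (66 mm across, 70 mm above the bench) on the fixed test stand: dark base plate 130 x 110 mm, steel column, and a bent tube leaving towards this point's +x; z up. The collar's underside is 24 mm above this face when it rests on the pins, 6 mm when the keyways have dropped over them and it rests on the sealing ring, 0 when home.
- spigot_top (a point): Centre of the top of the upright spigot, 38 mm above the flange, axes as port. The spigot is 28 mm thick, its top 4 mm tapering to 20 mm. Two opposite round pins 5 mm thick stick out of it, tips 20 mm from the axis, upper edge 24 mm above the flange. The line of the pins lies anywhere within 35 degrees either side of port's y axis: find it by feel or by eye.
- seal_ring (a joint): Black sprung sealing ring, 45 mm across, around the foot of the spigot. Value 0 when it stands 6 mm proud of the flange, growing as it is pressed down, 0.006 (m) when flush. Its spring pushes back with about 6 N at the start and 15 N when flush, and lifts the collar again if it is not held down.
- offcut: Bystander: open steel tube offcut, 60 mm across, 55 mm high, standing upright; origin at the centre of its underside. Leave alone.
- wrench: Bystander: steel wrench 170 mm long lying on the bench along its x axis. Leave alone.
- angle_plate: Bystander: dark steel angle plate, 70 x 60 mm and 70 mm high; origin at the centre of its underside. Leave alone.
- carton: Bystander: cardboard carton 90 x 70 x 60 mm; origin at the centre of its underside. Leave alone.

How it is judged:
On the way, in this order (a step that is already met when the one before it is completed fails the run):
1. the collar is on the spigot, upright, its underside less than 34 mm above the flange (z of collar_mid in the frame of port between 0.03 and 0.066 m and horizontal distance between collar_mid and port below 0.006 m and angle between collar_mid's own z axis and vertical below 0.25 rad).
2. the keyways have dropped over the pins: the underside is less than 16 mm above the flange (z of collar_mid in the frame of port below 0.048 m and horizontal distance between collar_mid and port below 0.006 m).
At the end, for the whole second after the job is handed in: The collar sits upright (within 6 degrees) on the spigot, within 4 mm of its axis and 2 mm of the flange, the sealing ring sunk at least 4.5 of its 6 mm, and the fingers still hold it there (more than 3 N), through the last second (value of joint seal_ring above 0.0045 m and z of collar_mid in the frame of port below 0.034 m and horizontal distance between collar_mid and port below 0.004 m and angle between collar_mid's own z axis and vertical below 0.1 rad and contact force between the fingers and collar above 3 N); the arm keeps its last pose, push and grip.
It fails at once if a bystander is moved by more than 30 mm (distance of any of offcut, wrench, angle_plate, carton from where it was at the start of the episode above 0.03 m).
It also fails if it takes over 48 s, if anything falls off the work surface, if the arm or the gripper's body presses on something with over 40 N, if the wrist force passes 120 N, or if a joint passes its speed limit or range.

## Working session

There is one attempt and no reset: what is moved stays moved. The work goes in short steps, Python scripts to look and compute and a tool call to move; the robot and the scene stay as the last step left them, time stands still between calls to the robot, and variables do not carry over. Pictures are saved under pics/ and viewed, about 8 in all and at most 12, crops included, and the job is handed in when it is done.

Besides the shell and the picture viewer there is one more tool, called after "Request:" as name(argument=value, ...), one argument or row to a line, values as JSON. carry_out: Moves the arm, as the interface text tells. Its arguments: {"type":"object","properties":{"steps":{"type":"array"},"newtons":{"type":"number"}},"required":["steps"]}

```bash
mkdir -p pics
cat > h.py <<'E'
import numpy as np, cv2
from plant import status, eyes, robot, nets
def world(p,rows,cols):
    K=p["K"];k1=p["k1"];z=p["z_map"][rows,cols]
    x=(cols-K[0,2])/K[0,0];y=(rows-K[1,2])/K[1,1]
    D=np.array([k1,0,0,0,0.]) 
    u=cv2.undistortPoints(np.stack([cols,rows],1).astype(np.float64)[:,None],K.astype(float),D)[:,0]
    c=np.column_stack([u[:,0]*z,u[:,1]*z,z]);g=z>0
    return (c@p["pose"][:3,:3].T+p["pose"][:3,3])[g], g
def cloud(p,mask):
    r,c=np.nonzero(mask);return world(p,r,c)[0]
def save(p,n): cv2.imwrite("pics/"+n,p["pixels"][:,:,::-1])
E
python3 - <<'E'
from h import *
s=status.get_state();print({k:np.round(v,3) for k,v in s.items()})
P={}
for n in("top","side"):
    p=eyes.snapshot(n);P[n]=p
    print(n,np.round(p["pose"],3).tolist(),np.round(p["K"],1).tolist(),p["k1"])
    for t in("collar_mid","seal_ring","port","offcut","wrench","angle_plate","carton"):
        try:
            for d in nets.trace(p,t)[:2]:
                w=cloud(p,d["region"]);print(t,round(d["conf"],2),np.round(d["extent"]),np.round(np.median(w,0),3),np.round(np.percentile(w,[2,98],axis=0),3).tolist())
        except Exception as e: print(t,e)
cv2.imwrite("pics/a.png",cv2.resize(np.vstack([P["top"]["pixels"],P["side"]["pixels"]]),(480,600),interpolation=cv2.INTER_AREA)[:,:,::-1])
E
```

```text
{'time_s': np.float64(0.0), 'joints': array([ 1.028,  0.351,  1.652,  0.   ,  1.139, -0.085]), 'qd': array([ 0.001, -0.   , -0.001,  0.   ,  0.   ,  0.   ]), 'effort': array([ 0.0000e+00, -4.9732e+01, -2.8525e+01,  7.0000e-02,  2.6000e-02,
       -0.0000e+00]), 'tcp_pos': array([0.243, 0.493, 0.235]), 'tcp_rot': array([-0.   ,  0.227,  0.974, -0.001]), 'force': array([ 0.511, -1.022, -0.024]), 'ft_torque': array([-0.015, -0.045, -0.005]), 'opening': np.float64(0.998)}
top [[-0.028, -0.984, 0.174, 0.358], [-1.0, 0.027, -0.01, -0.069], [0.005, -0.174, -0.985, 1.003], [0.0, 0.0, 0.0, 1.0]] [[405.1, 0.0, 319.7], [0.0, 405.1, 192.6], [0.0, 0.0, 1.0]] -0.04358204869476976
collar_mid 0.94 [351. 217.  22.  21.] [ 0.466 -0.153  0.064] [[0.443, -0.186, -0.001], [0.492, -0.129, 0.07]]
port 0.85 [245. 195.  73.  86.] [0.52  0.096 0.015] [[0.443, 0.032, 0.008], [0.625, 0.177, 0.077]]
port 0.54 [353. 216.  20.  23.] [ 0.465 -0.152  0.065] [[0.443, -0.177, 0.016], [0.49, -0.129, 0.071]]
offcut 0.83 [412. 193.  33.  31.] [ 0.525 -0.314  0.035] [[0.494, -0.349, 0.001], [0.55, -0.274, 0.057]]
offcut 0
[... 651 characters left out ...]
5.] [ 0.462 -0.17   0.049] [[0.44, -0.181, -0.002], [0.506, -0.073, 0.068]]
seal_ring 0.5 [296. 174.   9.   6.] [0.492 0.076 0.075] [[0.485, 0.065, 0.072], [0.511, 0.089, 0.079]]
port 0.79 [305. 182.  60.  48.] [0.513 0.076 0.018] [[0.443, 0.024, 0.004], [0.619, 0.163, 0.075]]
offcut 0.92 [343. 268.  27.  32.] [ 0.522 -0.313  0.032] [[0.492, -0.334, 0.001], [0.548, -0.276, 0.056]]
wrench 0.58 [386. 184.  54.  24.] [0.78  0.014 0.006] [[0.713, -0.042, -0.002], [0.84, 0.078, 0.01]]
angle_plate 0.73 [249. 323.  32.  47.] [ 0.276 -0.406  0.008] [[0.238, -0.433, -0.001], [0.308, -0.362, 0.072]]
carton 0.64 [403. 236.  44.  35.] [ 0.694 -0.254  0.055] [[0.658, -0.268, 0.003], [0.744, -0.2, 0.062]]
```

View pics/a.png

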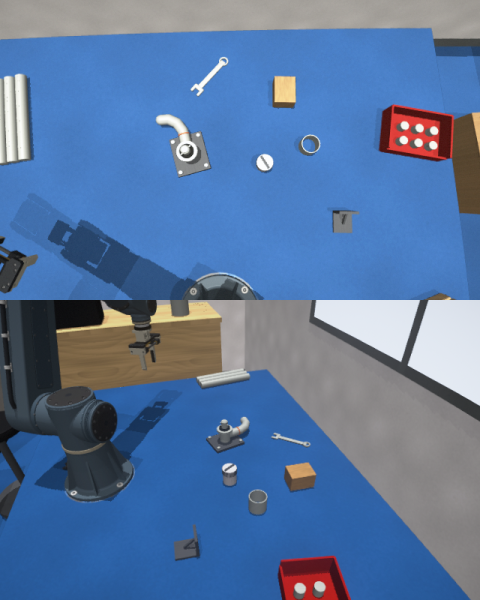

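Run:
```python
from h import *
out=[]
for n,b1,b2 in(("top",(332,372,198,238),(225,275,175,225)),("side",(286,326,208,258),(270,330,150,210))):
    p=eyes.snapshot(n);g=p["pixels"].max(2).astype(int)
    for b,nm in((b1,"collar"),(b2,"spigot")):
        c0,c1,r0,r1=b
        m=np.zeros(g.shape,bool);m[r0:r1,c0:c1]=True
        r,c=np.nonzero(m);w,k=world(p,r,c);r,c=r[k],c[k];v=g[r,c]
        if nm=="collar":
            t=(w[:,2]>.058);q=w[t,:2].astype(np.float32)
            print(n,"collar circ",cv2.minEnclosingCircle(q),"minmax mid",(q.min(0)+q.max(0))/2,np.ptp(q,axis=0),q.mean(0))
            d=t&(v<110);x=w[d];print("dark",len(x),x.mean(0))
            x=x[np.hypot(*(x[:,:2]-q.mean(0)).T)<.024]
            e,V=np.linalg.eigh(np.cov(x[:,:2].T));print("rib ang",len(x),x.mean(0),np.degrees(np.arctan2(V[1,1],V[0,1])),np.sqrt(e))
        else:
            for a,bb in((.062,.078),(.078,.084),(.084,.096),(.1,.106),(.106,.115)):
                x=w[(w[:,2]>a)&(w[:,2]<bb)]
                if len(x): print(n,"z",a,bb,len(x),x.mean(0).round(4),((x.min(0)+x.max(0))/2).round(4),np.ptp(x,axis=0).round(3))
        im=p["pixels"][r0:r1,c0:c1]
        out.append(cv2.resize(im,(400,300 if False else int(400*(r1-r0)/(c1-c0))),interpolation=cv2.INTER_CUBIC)[:400])
        out[-1]=cv2.resize(out[-1],(300,300))
cv2.imwrite("pics/b.png",np.vstack([np.hstack(out[:2]),np.hstack(out[2:])])[:,:,::-1])
```

```text
top collar circ ((0.4667525589466095, -0.15399016439914703), 0.026748446747660637) minmax mid [ 0.46679813 -0.15358013] [0.05198422 0.04959972] [ 0.46614215 -0.15353152]
dark 3 [ 0.44840466 -0.13702015  0.06239251]
rib ang 0 [nan nan nan] nan [nan nan]
top z 0.062 0.078 451 [0.5053 0.0861 0.0715] [0.5068 0.0879 0.0703] [0.064 0.064 0.015]
top z 0.078 0.084 23 [0.5023 0.0823 0.0792] [0.5063 0.0875 0.0806] [0.042 0.042 0.005]
top z 0.084 0.096 25 [0.5031 0.0835 0.0912] [0.5063 0.0886 0.0902] [0.028 0.029 0.012]
top z 0.1 0.106 36 [0.5079 0.0864 0.1043] [0.5071 0.0879 0.1033] [0.027 0.027 0.005]
top z 0.106 0.115 86 [0.5065 0.0882 0.1085] [0.5063 0.0892 0.1088] [0.023 0.023 0.005]
side collar circ ((0.4653092920780182, -0.1554674506187439), 0.027421144768595695) minmax mid [ 0.4646889 -0.1560516] [0.05192536 0.05298264] [ 0.46424294 -0.1576448 ]
dark 46 [ 0.46247412 -0.16401409  0.06410144]
rib ang 36 [ 0.46251158 -0.16225898  0.06507666] 46.722798160595026 [0.00798799 0.01438095]
side z 0.062 0.078 182 [0.503  0.0744 0.0707] [0.5056 0.0842 0.07  ] [0.065 0.061 0.016]
side z 0.078 0.084 17 [0.5014 0.0783 0.0808] [0.5031 0.081  0.0812] [0.026 0.016 0.005]
side z 0.084 0.096 34 [0.5036 0.0786 0.0907] [0.5054 0.0869 0.0902] [0.027 0.033 0.012]
side z 0.1 0.106 23 [0.5055 0.0807 0.1036] [0.5062 0.083  0.1032] [0.026 0.022 0.005]
side z 0.106 0.115 22 [0.5054 0.0856 0.1081] [0.5056 0.0858 0.1081] [0.018 0.021 0.004]
  avg = a.mean(axis, **keepdims_kw)
  ret = um.true_divide(
<stdin>:14: RuntimeWarning: Degrees of freedom <= 0 for slice
  c *= np.true_divide(1, fact)
  c *= np.true_divide(1, fact)
<stdin>:14: RuntimeWarning: Mean of empty slice.
```

View pics/b.png

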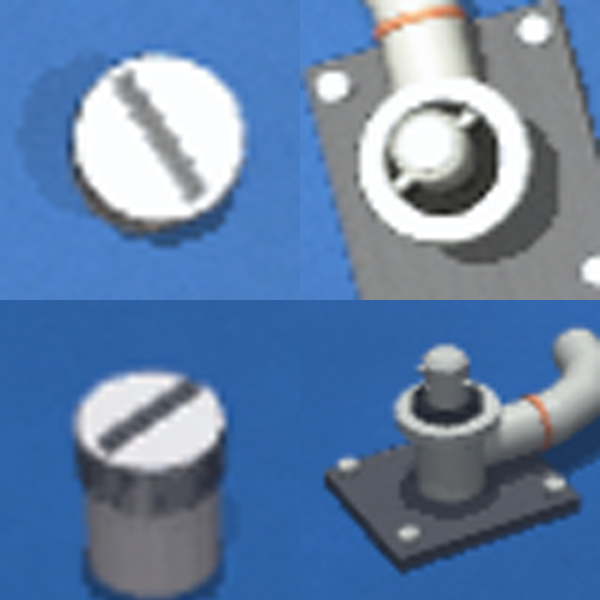

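```bash
cat >> h.py <<'E'
from scipy.spatial.transform import Rotation as R
def rot(s): return R.from_quat(np.roll(s["tcp_rot"],-1))
def move(x,y,z,s=None):
    s=s or status.get_state()
    return (rot(s).inv().apply(np.array([x,y,z])-s["tcp_pos"])/0.03).round(3)
def ray(p,px,z):
    u=cv2.undistortPoints(np.array(px,float)[:,None],p["K"].astype(float),np.array([p["k1"],0,0,0,0.]))[:,0]
    d=np.column_stack([u,np.ones(len(u))])@p["pose"][:3,:3].T;o=p["pose"][:3,3]
    return o+d*((z-o[2])/d[:,2])[:,None]
E
python3 - <<'E'
from h import *
p=eyes.snapshot("top")
for nm,px,z in(("pins",[(252.8,194.3),(242.3,205.2)],.0915),("rib",[(348.4,208.4),(358.3,223.7)],.068),("plate",[(225+9/6,175+75/6),(225+50/6,175+265/6)],.012)):
    q=ray(p,px,z);d=q[1]-q[0];print(nm,q.round(4).tolist(),q.mean(0).round(4),np.degrees(np.arctan2(d[1],d[0])),np.hypot(*d[:2]))
print("above collar",move(.466,-.1545,.15),"grasp",move(.466,-.1545,.062))
E
```

```text
pins [[0.5193, 0.0744, 0.0915], [0.4948, 0.0982, 0.0915]] [0.5071 0.0863 0.0915] 135.71677053857584 0.03421869389172484
rib [[0.4841, -0.1444, 0.068], [0.4477, -0.1659, 0.068]] [ 0.4659 -0.1552  0.068 ] -149.3961173956708 0.042202080370962874
plate [[0.5523, 0.1526, 0.012], [0.4726, 0.1348, 0.012]] [0.5125 0.1437 0.012 ] -167.452822178624 0.08166312799396883
above collar [-16.211 -16.087   2.854] grasp [-16.211 -16.087   5.788]
```

Request:
carry_out(
  steps=[
    [[-16.21,-16.09,2.2,0,0,0,0],[-16.21,-16.09,2.2,0,0,0,0],[-16.21,-16.09,2.2,0,0,0,0],[-16.21,-16.09,2.2,0,0,0,0],[-16.21,-16.09,2.2,0,0,0,0],[-16.21,-16.09,2.2,0,0,0,0],[-16.21,-16.09,2.2,0,0,0,0],[-16.21,-16.09,2.2,0,0,0,0],[-16.21,-16.09,2.2,0,0,0,0],[-16.21,-16.09,2.2,0,0,0,0],[-16.21,-16.09,2.2,0,0,0,0],[-16.21,-16.09,2.2,0,0,0,0],[-16.21,-16.09,2.2,0,0,0,0],[-16.21,-16.09,2.2,0,0,0,0],[-16.21,-16.09,2.2,0,0,0,0],[-16.21,-16.09,2.2,0,0,0,0],[-16.21,-16.09,2.2,0,0,0,0],[-16.21,-16.09,2.2,0,0,0,0],[-16.21,-16.09,2.2,0,0,0,0],[-16.21,-16.09,2.2,0,0,0,0]],
  ],
  newtons=50,
)

```text
time_s: 2.62
tcp_pos: [0.4656, -0.1539, 0.1696]
tcp_rot: [-0.0, 0.227, 0.974, 0.0]
force: [-0.7, 0.4, -0.5]
opening: 1.0
```

Run:
```python
from h import *
s=status.get_state();print(s["time_s"],s["tcp_pos"],s["joints"].round(2),rot(s).apply([0,0,1]).round(4),move(.4662,-.1548,.062))
```

```text
2.6167 [ 0.46555852 -0.15393703  0.16956599] [-0.41  0.33  1.87  0.    0.94 -1.53] [-5.e-04  4.e-04 -1.e+00] [-0.034 -0.017  3.586]
```

Request:
carry_out(
  steps=[
    [[-0.03,-0.02,1.2,0,0,0,0],[-0.03,-0.02,2.4,0,0,0,0],[-0.03,-0.02,3.2,0,0,0,0],[-0.03,-0.02,3.59,0,0,0,0],[-0.03,-0.02,3.59,0,0,0,0],[-0.03,-0.02,3.59,0,0,0,1],[-0.03,-0.02,3.59,0,0,0,1],[-0.03,-0.02,3.59,0,0,0,1],[-0.03,-0.02,3.59,0,0,0,1],[-0.03,-0.02,3.59,0,0,0,1],[-0.03,-0.02,3.59,0,0,0,1],[-0.03,-0.02,3.59,0,0,0,1],[-0.03,-0.02,3.59,0,0,0,1],[-0.03,-0.02,3.59,0,0,0,1],[-0.03,-0.02,3.59,0,0,0,1]],
  ],
  newtons=50,
)

```text
time_s: 3.87
tcp_pos: [0.4667, -0.1555, 0.0622]
tcp_rot: [0.0, 0.227, 0.974, 0.0]
force: [0.1, 1.9, 5.4]
opening: 0.55
```

Run:
```python
from h import *
s=status.get_state();print(s["time_s"],s["tcp_pos"],s["force"],s["ft_torque"],s["opening"]*93)
```

```text
3.8667 [ 0.46670708 -0.15550453  0.06223787] [0.06176642 1.88206118 5.36409028] [ 0.32922655 -0.03021765  0.02077703] 51.15616526253212
```

Request:
carry_out(
  steps=[
    [[0,0,-0.5,0,0,0,1],[0,0,-1.5,0,0,0,1],[0,0,-2.7,0,0,0,1],[0,0,-3.9,0,0,0,1],[0,0,-4.7,0,0,0,1],[0.3,1.0,-4.7,0,0,0.12,1],[0.6,2.0,-4.7,0,0,0.24,1],[0.9,3.0,-4.7,0,0,0.36,1],[1.2,4.0,-4.7,0,0,0.48,1],[1.5,5.0,-4.7,0,0,0.6,1],[1.8,6.0,-4.7,0,0,0.72,1],[2.1,7.0,-4.7,0,0,0.84,1],[2.3,7.5,-4.7,0,0,0.96,1],[2.37,7.84,-4.7,0,0,1.08,1],[2.37,7.84,-4.7,0,0,1.2,1],[2.37,7.84,-4.7,0,0,1.307,1],[2.37,7.84,-4.7,0,0,1.307,1],[2.37,7.84,-4.7,0,0,1.307,1],[2.37,7.84,-4.7,0,0,1.307,1],[2.37,7.84,-4.7,0,0,1.307,1]],
  ],
)

```text
time_s: 5.53
tcp_pos: [0.5066, 0.0867, 0.2028]
tcp_rot: [-0.0, 0.772, 0.636, -0.0]
force: [0.7, -0.6, -1.1]
opening: 0.553
```

Run:
```python
from h import *
s=status.get_state();print(s["time_s"],s["tcp_pos"],s["tcp_rot"],s["force"],s["opening"]*93, s["joints"].round(2))
p=eyes.snapshot("side");t=eyes.snapshot("top")
for q in(p,t):
  for d in nets.trace(q,"collar_mid")[:2]:
    w=cloud(q,d["region"]);print(d["conf"],d["extent"],np.percentile(w,[5,50,95],axis=0).round(4).tolist())
a=cv2.resize(p["pixels"][70:220,225:375],(400,400),interpolation=cv2.INTER_CUBIC)
b=cv2.resize(t["pixels"][120:270,170:320],(400,400),interpolation=cv2.INTER_CUBIC)
cv2.imwrite("pics/c.png",np.hstack([a,b])[:,:,::-1])
# skirt: z slice of side cloud
m=np.zeros((400,640),bool);m[70:220,225:375]=1
w=cloud(p,m);z=s["tcp_pos"][2]
for lo,hi in((z-.062,z-.024),(.1,.11)):
    x=w[(w[:,2]>lo)&(w[:,2]<hi)&(abs(w[:,0]-.507)<.05)&(abs(w[:,1]-.087)<.05)]
    if len(x):
        from scipy.optimize import least_squares
        f=least_squares(lambda c:np.hypot(x[:,0]-c[0],x[:,1]-c[1])-(.024 if lo>.11 else .014),[.507,.087],loss="soft_l1",f_scale=.002)
        print(lo,len(x),x.min(0).round(4),x.max(0).round(4),f.x,f.cost)
```

```text
5.5333 [0.50656555 0.08673641 0.20282553] [-5.82470128e-05  7.71543378e-01  6.36176699e-01 -1.39976082e-04] [ 0.73247695 -0.59523467 -1.13649698] 51.417531878512385 [ 0.08  0.32  1.78 -0.    1.04  0.27]
0.87 [298.2, 141.8, 18.9, 28.1] [[0.4829, 0.061, 0.1456], [0.5026, 0.0689, 0.186], [0.5262, 0.0972, 0.2073]]
0.1408255318567481 183 [0.4818 0.0583 0.1409] [0.5277 0.091  0.1787] [0.50622497 0.0876504 ] 0.0001751332422404697
0.1 44 [0.4929 0.0718 0.1002] [0.5192 0.0987 0.1095] [0.50758487 0.09023217] 0.000233263771595995
```

View pics/c.png

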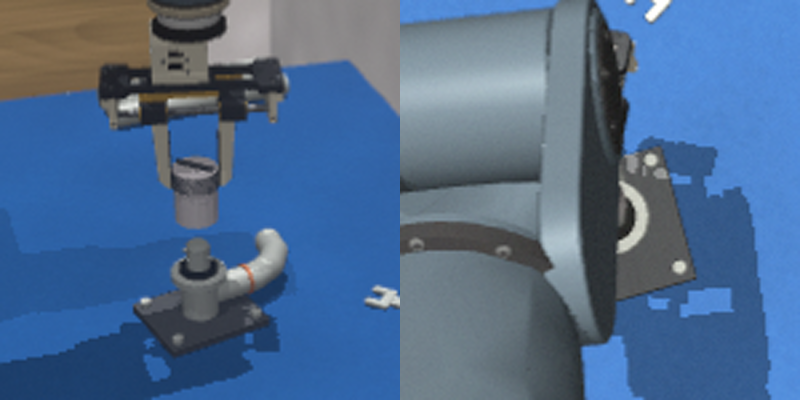

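Request:
carry_out(
  steps=[
    [[0.03,0.01,0.4,0,0,0,1],[0.03,0.01,0.8,0,0,0,1],[0.03,0.01,0.95,0,0,0,1],[0.03,0.01,1.1,0,0,0,1],[0.03,0.01,1.2,0,0,0,1],[0.03,0.01,1.3,0,0,0,1],[0.03,0.01,1.37,0,0,0,1],[0.03,0.01,1.43,0,0,0,1],[0.03,0.01,1.43,0,0,0,1],[0.03,0.01,1.43,0,0,0,1]],
  ],
)

```text
time_s: 6.57
tcp_pos: [0.5072, 0.0877, 0.1601]
tcp_rot: [0.0, 0.772, 0.635, 0.0]
force: [-0.0, 0.0, -2.1]
opening: 0.551
```

Request:
carry_out(
  steps=[
    [[0,0,0.07,0,0,0,1],[0,0,0.13,0,0,0,1],[0,0,0.19,0,0,0,1],[0,0,0.25,0,0,0,1],[0,0,0.29,0,0,0,1],[0,0,0.33,0,0,0,1],[0,0,0.33,0,0,0,1],[0,0,0.33,0,0,0,1]],
  ],
)

```text
time_s: 7.23
tcp_pos: [0.5071, 0.0877, 0.1501]
tcp_rot: [-0.0, 0.772, 0.635, -0.0]
force: [0.0, 0.3, -1.5]
opening: 0.549
```

Request:
carry_out(
  steps=[
    [[0,0,0.1,0,0,0,1],[0,0,0.2,0,0,0,1],[0,0,0.3,0,0,0,1],[0,0,0.38,0,0,0,1],[0,0,0.44,0,0,0,1],[0,0,0.48,0,0,0,1],[0,0,0.52,0,0,0,1],[0,0,0.56,0,0,0,1],[0,0,0.6,0,0,0,1],[0,0,0.6,0,0,0,1],[0,0,0.6,0,0,0,1]],
  ],
  newtons=60,
)

```text
time_s: 8.15
tcp_pos: [0.5071, 0.0878, 0.1329]
tcp_rot: [-0.0, 0.772, 0.635, -0.0]
force: [-5.5, -1.0, 11.9]
opening: 0.547
```

Request:
carry_out(
  steps=[
    [[0,0,0.03,0,0,0,1],[0,0,0.06,0,0,0,1],[0,0,0.08,0,0,0,1],[0,0,0.08,0,0,0,1],[0,0,0.08,0,0,0,1]],
  ],
)

```text
time_s: 8.57
tcp_pos: [0.5072, 0.0878, 0.1321]
tcp_rot: [0.0, 0.772, 0.635, 0.0]
force: [-12.5, -1.5, 33.2]
opening: 0.55
```

Run:
```python
from h import *
s=status.get_state();print(s["time_s"],s["tcp_pos"],s["force"],s["ft_torque"],s["opening"]*93)
p=eyes.snapshot("side")
for d in nets.trace(p,"collar_mid")[:1]:
    w=cloud(p,d["region"]);print(d["conf"],d["extent"],np.percentile(w,[2,50,98],axis=0).round(4).tolist())
    x=w[w[:,2]>.12];print(np.percentile(x[:,2],[50,75,90,97]))
cv2.imwrite("pics/d.png",cv2.resize(p["pixels"][120:210,260:350],(600,600),interpolation=cv2.INTER_CUBIC)[:,:,::-1])
```

```text
8.5667 [0.5071724  0.08775981 0.13208372] [-12.46974773  -1.51599799  33.22974814] [-0.14855023  2.89104755  0.00389542] 51.151747810689955
0.79 [300.3, 162.6, 16.6, 32.0] [[0.4825, 0.0601, 0.0001], [0.5047, 0.0715, 0.1146], [0.5694, 0.2804, 0.1381]]
[0.1330188  0.13486841 0.13696568 0.13838618]
```

View pics/d.png

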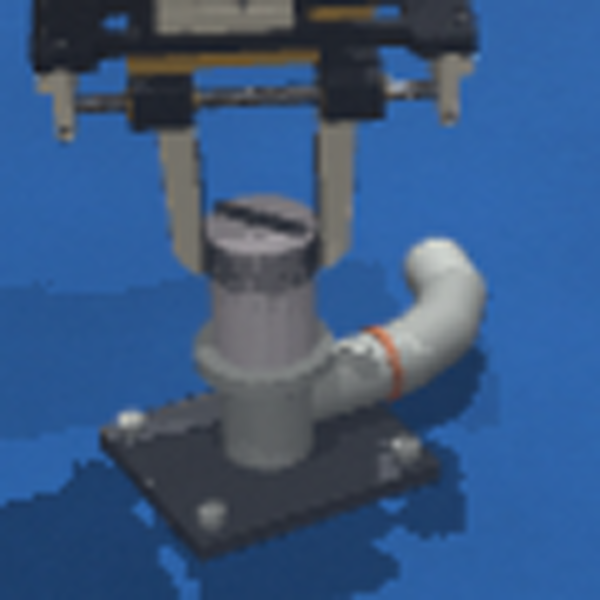

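Request:
carry_out(
  steps=[
    [[0,-0.02,0,0,0,0,1],[0,-0.02,0,0,0,0,1],[0,-0.02,0,0,0,0,1],[0,-0.02,0,0,0,0,1],[0,-0.02,0,0,0,0,1],[0,-0.02,0,0,0,0,1],[0,-0.02,0,0,0,0,1],[0,-0.02,0,0,0,0,1]],
  ],
)

```text
time_s: 9.33
tcp_pos: [0.5071, 0.0878, 0.1321]
tcp_rot: [0.001, 0.772, 0.635, 0.001]
force: [-8.6, -2.0, 29.4]
opening: 0.55
```

Force and height stay steady: 29 N against a ring that needs about 15 N, with the TCP at the home height. I'm handing it in.

Run:
```python
from h import *
print(robot.finish_job())
s=status.get_state();print(s["time_s"],s["tcp_pos"],s["force"],s["opening"]*93)
```

```text
the job is handed in; nothing more can be done
None
the job is handed in; nothing more can be done
```

The collar is on the spigot, rib side up and pressed home. I handed the job in at about 9.3 s with the gripper still holding it; no verdict is reported.

I gripped the knurled head, then turned the collar 75° to match the pin line I had measured in the top camera. It dropped past the pins without any search, and I pressed it down onto the sealing ring.

**Last checks:**
- **Height:** the gripper stood at z = 0.132 m, which puts the collar's underside at the flange (0.070 m). The side camera put the collar's top at about 0.133–0.135 m, against 0.134 m expected when home.
- **Push:** the upward reaction was a steady 29 N, well above the 15 N the ring needs, so the collar is on the flange.
- **Grip:** the fingers were set to 60 N and stood 51 mm apart.
- **Upright:** the picture shows the collar upright on the spigot, with the keyways down over the pins.

**Not perfect:** a side force of about 9 N remained, down from 12.5 N after a small shift, so the collar is probably pressing against one side of the spigot. I could not measure the ring's travel directly; I inferred it from height and force. I kept clear of the bystanders but did not re-measure their positions at the end. The state could not be read after hand-in.

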